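# Turn a pylon tube over in the V-blocks and load it in the cut-off jig

### The arm

A 7-joint arm with a two-finger parallel gripper is mounted at the origin on the work surface. World frame = base frame: x ahead of the robot, y to its left, z up, the work surface at z = 0. Lengths are in m, angles in degrees, forces in N, time in s.
With the tool pointing down it reaches from about 0.425 to 0.875 m from the base axis. Payload 4.7 kg.
Tool frame: the origin (TCP) lies at the very end of the fingers, on their centre line; the grasp point (between the pads) lies 19 mm behind it; z points along the fingers, y is the line along which they close (so a half turn about z gives the same grasp; the last joint's range is limited). The gripper opens to 87 mm and grips with 3 to 60 N. Pads are 19 mm wide; open, the fingers measure 117 mm over their backs; the gripper's body (75 mm by 190 mm) begins 51 mm behind the grasp point.
Start: joints at [76.954, 18.392, -4.016, 83.108, 1.295, 78.541, -3.26], TCP at [0.156, -0.631, 0.223] pointing down, gripper open.
Joint ranges: [-163.93, 163.93], [-17.29, 119.83], [-79.2, 71.16], [3.27, 140.29], [-89.18, 269.18], [5.43, 117.66], [-154.24, 154.24]. Speed limits (degrees/s): [147.25, 147.25, 180, 180, 180, 180, 180].

### API

Orientations are given as [roll, pitch, yaw] about the fixed x, y, z axes, in that order (R = Rz(yaw) Ry(pitch) Rx(roll)).
In Python, from cell import telemetry, cams, env gives the robot as it stands.
- The arm moves only by the tool arm_command, never from a script. Its argument "series" is text: rows parted by semicolons, each of 5 numbers parted by spaces: the shift along the tool's x, y, z in mm, then the turn about the tool's z in rad, then the closure in counts, from 0 (fully open) to 255 (shut). A call has 1 to 20 rows; each row shifts and turns the commanded pose from where the row before left it, along the tool's axes as they then stand; what a row does not reach is not made up. A row lasts 1/12 s, in which the tool goes at most 41.7 mm and 7.16 degrees, less where a joint would pass 70% of its speed; a pose out of reach is approached as far as the arm can. A call is refused whole if a number of a shift passes 41.7 or a number of a turn 0.125, either way. A call with a gripper value outside its range is refused whole. The fingers move at their own pace and stop on an object; "squeeze" is the grip in N (left out, the last holds). Time passes only in rows, so rows that do not move let the fingers close. It gives the time, the measured TCP pose, the force, the opening and the grip force at its end, in the units of the state.
- telemetry.get_obs(): the state, without advancing time (a new reading comes with each control period).
- cams.read_camera(name): name is "scene" or "top" or "wrist"; returns the picture (384x512x3 uint8, blue, green, red); there is no depth.
- cams.calibration(name): a dict with "K" (3x3 intrinsics, pixels), "origin" and "rotation" of the camera in the world; the wrist camera has in their place "hand_eye" (4x4, takes a point from camera to tool coordinates, whose origin is the TCP and whose axes are the flange's). Camera axes: x right, y down, z forward; pixel columns grow to the right and rows downward; lengths in m; the calibration is good to about 2 mm. The wrist camera is an equidistant fisheye: a pixel r from the principal point sees the ray r / f radians off the axis. A picture is of the moment at which its call begins: read the wrist's pose just before it. calibration takes no time and is no camera call.
- env.sign_off(): hands the job in; it is judged then, once.
The state is a dict: "time_s": time; "qpos": joint angles; "joint_velocities": joint speeds; "effort": joint torques, N m; "tool_pos": TCP position; "tool_rot": TCP orientation; "force": force on the tool from outside, world axes, zero at the start; "wrist_torque": the same for the moment, N m; "grip_width": finger opening in m; "grasp_force": force on a finger pad.
Only numpy, scipy, OpenCV 4.12 (cv2) and the standard library are available. Lean on these libraries where they do the work, as an engineer would, in place of code of your own. Each camera call takes 0.05 s, during which the arm holds its last target. There are 200 camera calls.

### The job

Take the longest tube by its upper end out of the stand, lay it gently down in the pair of V-blocks without dropping it, and let go. Pick it up again by its middle, lay it in the V-notches of the plywood cut-off jig a finger's breadth or so short of the metal stop, let go, and then push its free end along until the tube is fully home against the stop. Leave the shorter tubes, the tin, the tape roll and the screwdriver where they are.

Things in the scene. Friction and masses are not known exactly. Their poses are not given: they have to be found in the camera images.
- tube_mid (a point): (mm) Middle of the longest aluminium tube, 30 diameter, 220 long, about 0.14 kg (this point is on its axis, 110 from each end; its z axis runs along the tube, up at first; both ends alike). It starts upright in one of the stand's three holes, its foot 10 above the table, its upper end at 230.
- tube: The same tube; the origin is its middle too.
- stand: (mm) Wooden stock stand, fixed, 260 (x) x 80 (y) x 35 high, origin at the centre of its underside; three holes 34 wide and 25 deep along its x axis at -85, 0 and +85, a tube loose in each.
- short1_mid (a point): (mm) Middle of a shorter tube, 30 diameter, 160 long, upright in another hole of the stand (top at 170). Leave it.
- short2_mid (a point): (mm) Middle of a shorter tube, 30 diameter, 150 long, upright in the third hole (top at 160). Leave it.
- vcradle: (mm) Pair of fixed steel V-blocks on a base plate (x -92 to 104, 90 wide, 12 thick); origin underneath, at table height. The 90 degree grooves run along x: apex 45 above the table, shoulders 69, blocks 65 wide. One block spans x -80 to -50, the other x 30 to 80, with an open gap of 80 between. The -x end is open; an end plate closes the +x end.
- v_rest (a point): (mm) Where the tube's middle comes when it lies in both V-blocks butted against the end plate: vcradle x = -20, 66 above the table; its other end then overhangs to x = -130. Anywhere with the tube's middle from 25 short of here (-x) to 20 past it, in both grooves, is well laid. Axes as vcradle.
- v_endplate (a point): (mm) Face of the V-blocks' end plate (64 wide, 90 high) on the line of the laid tube's axis: vcradle x = +90. Axes as vcradle.
- jig: (mm) Fixed plywood cut-off jig; origin underneath, at table height. Grey-faced base x -135 to 145, 120 wide, 15 thick. Two bearers, x -65 to -45 and x 70 to 90, with 90 degree V-notches along x (apex 50 above the table, shoulders 74, 65 wide). Four wooden posts 105 high stand at y = +-45 beside the -x bearer. The -x end is open; a metal stop closes the +x end.
- jig_home (a point): (mm) Where the tube's middle is when home against the stop: jig x = +20, 71 above the table; its free end is then at x = -90. When first laid down, before the push, the middle should be 8 to 45 short of here (towards -x). Axes as jig.
- jig_stop (a point): (mm) Face of the jig's aluminium stop (90 wide, 110 high) on the line of the tube's axis: jig x = +130. Axes as jig.
- tape: Bystander: cardboard tape roll, 84 mm across, 25 mm high; loose, leave it.
- driver: Bystander: screwdriver lying on the table; loose, leave it.
- tin: Bystander: grey metal tin, 62 mm across, 66 mm high; loose, leave it.
Mind the look-alikes: they are no part of the job. Leave any pink or turquoise look-alike of the vcradle alone.

How it is judged (in metres and radians):
On the way, in this order (a step that is already met when the one before it is completed fails the run):
1. the long tube is lifted out of the stand, held in its upper part (at least 50 mm above its middle) (contact force between the fingers and tube above 1 N and height (world z) of tube_mid above 0.15 m and z of the grasp point in the frame of tube_mid above 0.05 m), for 0.1 s.
2. the long tube lies in both V-blocks, let go (x of tube_mid in the frame of vcradle between -0.045 and 0 m and y of tube_mid in the frame of vcradle between -0.006 and 0.006 m and z of tube_mid in the frame of vcradle between 0.06 and 0.072 m and angle between the z axis of tube_mid and the x axis of vcradle, either way round below 0.08 rad and contact force between the fingers and tube below 0.1 N), for 0.2 s.
3. the tube is held clear above the table by its middle (within 40 mm), level (contact force between the fingers and tube above 1 N and distance between the grasp point and tube_mid below 0.04 m and height (world z) of tube_mid above 0.095 m and angle between tube_mid's own z axis and vertical above 1.3 rad), for 0.1 s.
4. the tube lies in both notches of the jig, let go, 8 to 45 mm short of the stop (x of tube_mid in the frame of jig between -0.025 and 0.012 m and y of tube_mid in the frame of jig between -0.005 and 0.005 m and z of tube_mid in the frame of jig between 0.065 and 0.077 m and angle between the z axis of tube_mid and the x axis of jig, either way round below 0.06 rad and contact force between the fingers and tube below 0.1 N), for 0.2 s.
5. the fingers push on the tube from beyond its end (contact force between the fingers and tube above 0.2 N and (z of the grasp point in the frame of tube_mid above 0.113 m or z of the grasp point in the frame of tube_mid below -0.113 m)), for 0.05 s.
At the end, for the whole second after the job is handed in: The long tube lies at rest in both notches of the jig (axis within 5 mm of the notch line and 6 mm of its height, within 3.4 degrees), its end within 3.5 mm of the stop (x of tube_mid in the frame of jig between 0.0165 and 0.024 m and y of tube_mid in the frame of jig between -0.005 and 0.005 m and z of tube_mid in the frame of jig between 0.065 and 0.077 m and angle between the z axis of tube_mid and the x axis of jig, either way round below 0.06 rad and linear speed of tube below 0.02 m/s); the robot touches nothing.
It fails at once if the long tube is dropped: it moves faster than 0.4 m/s while the fingers do not touch it (contact force between the fingers and tube below 0.1 N and linear speed of tube above 0.4 m/s).
It fails at once if a shorter tube is moved by more than 30 mm (distance of any of short1_mid, short2_mid from where it was at the start of the episode above 0.03 m).
It fails at once if the tin, the tape roll or the screwdriver is moved by more than 30 mm (distance of any of tape, driver, tin from where it was at the start of the episode above 0.03 m).
It also fails if it takes over 67 s, if anything falls off the work surface, if the arm or the gripper's body presses on something with over 40 N, if the wrist force passes 120 N, or if a joint passes its speed limit or range.

## Working session

There is one attempt and no reset: what is moved stays moved. The work goes in short steps, Python scripts to look and compute and a tool call to move; the robot and the scene stay as the last step left them, time stands still between calls to the robot, and variables do not carry over. Pictures are saved under pics/ and viewed, at most 10 in all, crops included, and the job is handed in when it is done.

Besides the shell and the picture viewer there is one more tool, called after "Call:" as name(argument=value, ...) on one line, values as JSON. arm_command: Moves the arm, as the interface text tells. Its arguments: {"type":"object","properties":{"series":{"type":"string"},"squeeze":{"type":"number"}},"required":["series"]}

```bash
mkdir -p pics; ls
python3 - <<'E'
from cell import telemetry, cams
import cv2
s=telemetry.get_obs(); print({k:s[k] for k in("time_s","tool_pos","tool_rot","grip_width","force")})
for n in("scene","top","wrist"): 
    print(n,cams.calibration(n))
    cv2.imwrite(f"pics/{n}0.png",cams.read_camera(n))
E
```

```text
pics
{'time_s': 0.0, 'tool_pos': array([ 0.15544981, -0.63056441,  0.22146662]), 'tool_rot': array([-1.79889721e+02,  6.86670317e-03,  1.38553133e+01]), 'grip_width': 0.08692007176312322, 'force': array([-0.47820172,  0.56121602, -0.60669439])}
scene {'K': array([[360.15982953,   0.        , 252.39611318],
       [  0.        , 360.15982953, 189.91430002],
       [  0.        ,   0.        ,   1.        ]]), 'origin': array([1.11988604, 0.3191904 , 0.62736964]), 'rotation': array([-126.77898684,   -1.2545554 ,  116.93259801])}
top {'K': array([[403.56850495,   0.        , 252.51269381],
       [  0.        , 403.56850495, 196.27427067],
       [  0.        ,   0.        ,   1.        ]]), 'origin': array([0.3901355 , 0.01584938, 1.17357898]), 'rotation': array([-1.76862633e+02,  1.18500007e-01, -9.00787328e+01])}
wrist {'K': array([[297.31863964,   0.        , 252.0213608 ],
       [  0.        , 297.31863964, 196.39737505],
       [  0.        ,   0.        ,   1.        ]]), 'hand_eye': array([[-6.45220068e-04, -9.56137644e-01, -2.92917034e-01,
         8.10719903e-02],
       [ 9.99999672e-01, -4.73609783e-04, -6.56785682e-04,
         1.21502354e-03],
       [ 4.89249142e-04, -2.92917362e-01,  9.56137636e-01,
        -1.61300688e-01],
       [ 0.00000000e+00,  0.00000000e+00,  0.00000000e+00,
         1.00000000e+00]])}
```

View pics/scene0.png

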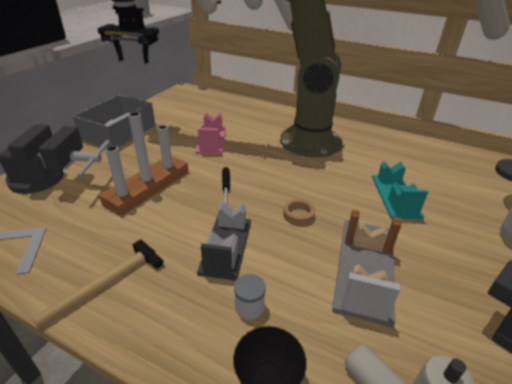

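View pics/top0.png

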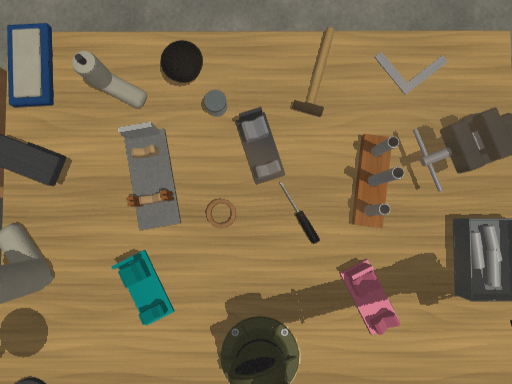

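The scene view shows the three tubes, with the tallest in the middle (top at 136,116). The dark V-blocks are at (225,240) with their end plate towards the camera, and the jig is at (370,270) with its stop at (370,300). In the top view the stand is at (372,182), the cradle at (260,147) and the jig at (152,177). The tape roll is at (221,212), the tin at (215,102) and the driver at (300,213).

```bash
cat > h.py <<'E'
import numpy as np, cv2
from scipy.spatial.transform import Rotation as R
from cell import telemetry, cams
def rot(r): return R.from_euler('xyz',r,degrees=True).as_matrix()
def ray(n,px,obs=None):
    c=cams.calibration(n);K=c["K"]
    d=np.array([(px[0]-K[0,2])/K[0,0],(px[1]-K[1,2])/K[1,1],1.])
    if n=="wrist":
        r=np.hypot(d[0],d[1]); d=np.array([d[0]/r*np.sin(r),d[1]/r*np.sin(r),np.cos(r)]) if r>1e-9 else d
        T=np.eye(4);T[:3,:3]=rot(obs["tool_rot"]);T[:3,3]=obs["tool_pos"];T=T@c["hand_eye"]
        return T[:3,3],T[:3,:3]@d
    return c["origin"],rot(c["rotation"])@d
def onz(n,px,z,obs=None):
    o,d=ray(n,px,obs); return o+d*(z-o[2])/d[2]
def tri(a,b):
    (o1,d1),(o2,d2)=a,b
    s=np.linalg.lstsq(np.c_[d1,-d2],o2-o1,rcond=None)[0]
    p,q=o1+d1*s[0],o2+d2*s[1]; return (p+q)/2,np.linalg.norm(p-q)
def proj(n,P,obs=None):
    c=cams.calibration(n);K=c["K"]
    if n=="wrist":
        T=np.eye(4);T[:3,:3]=rot(obs["tool_rot"]);T[:3,3]=obs["tool_pos"];T=T@c["hand_eye"]
        p=T[:3,:3].T@(P-T[:3,3]); r=np.hypot(p[0],p[1]);t=np.arctan2(r,p[2]);p=np.array([p[0]/r*t,p[1]/r*t,1])
    else: p=rot(c["rotation"]).T@(np.array(P)-c["origin"]);p=p/p[2]
    return K[0,0]*p[0]+K[0,2],K[1,1]*p[1]+K[1,2]
E
python3 - <<'E'
from h import *
t=cv2.imread("pics/top0.png");s=cv2.imread("pics/scene0.png")
a=cv2.resize(t[98:240,115:415],None,fx=2.6,fy=2.6,interpolation=cv2.INTER_CUBIC)
cv2.imwrite("pics/topc.png",a)
for nm,px,z in [("jig stopTop ends",(120,130),.11),("",(152,124),.11),("jig base nearL",(139,229),.015),("jig base nearR",(180,221),.015),("crad nearL",(256,184),.012),("nearR",(284,176),.012),("stand TL",(364,135),.035),("BL",(353,222),.035),("BR",(382,227),.035),("TR",(391,136),.035),("long top",(398,173),.23)]:
    print(nm,px,onz("top",px,z).round(4))
print(tri(ray("top",(398,173)),ray("scene",(136,115))))
print(tri(ray("top",(393,144)),ray("scene",(113,149))))
print(tri(ray("top",(384,210)),ray("scene",(164,127))))
E
```

```text
jig stopTop ends (120, 130) [0.6259 0.3709 0.11  ]
 (152, 124) [0.6419 0.2858 0.11  ]
jig base nearL (139, 229) [0.3603 0.3434 0.015 ]
jig base nearR (180, 221) [0.383  0.2261 0.015 ]
crad nearL (256, 184) [0.4893 0.008  0.012 ]
nearR (284, 176) [ 0.5124 -0.0729  0.012 ]
stand TL (364, 135) [ 0.6268 -0.2996  0.035 ]
BL (353, 222) [ 0.3796 -0.2646  0.035 ]
BR (382, 227) [ 0.3655 -0.3459  0.035 ]
TR (391, 136) [ 0.6238 -0.3764  0.035 ]
long top (398, 173) [ 0.4961 -0.3238  0.23  ]
(array([ 0.49509455, -0.32326477,  0.22566029]), np.float64(0.004874198103647212))
(array([ 0.57671273, -0.3362757 ,  0.16356103]), np.float64(0.0010069102854414198))
(array([ 0.40980479, -0.31135086,  0.15695144]), np.float64(0.0036239727648914697))
```

View pics/topc.png

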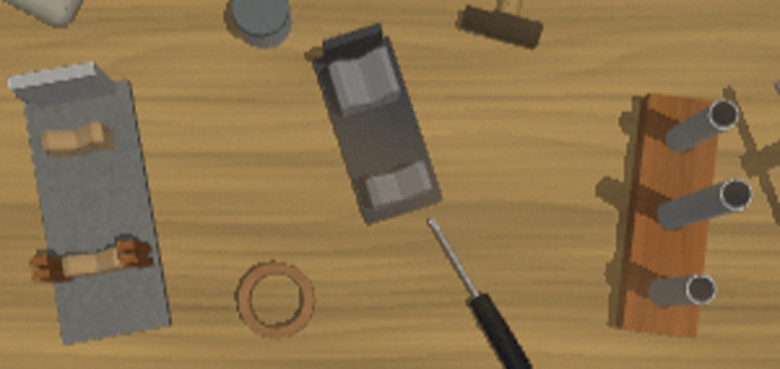

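The crop shows the jig stop at the upper left, the cradle's end plate at its top (350,45), the screwdriver tip at the cradle's lower right corner (430,220), and the tallest tube at crop (735,193). I'll get closer wrist views of the cradle and jig first.

Call:
arm_command(series="0 0 -25 0 0;14 -14 -25 0 0;27 -27 -15 0 0;27 -27 0 0 0;27 -27 0 0 0;27 -27 0 0 0;27 -27 0 0 0;27 -27 0 0 0;27 -27 0 0 0;27 -27 0 0 0;27 -27 0 0 0;27 -27 0 0 0;27 -27 0 0 0;27 -27 0 0 0;27 -27 0 0 0;27 -27 0 0 0;27 -27 15 0 0;27 -27 25 0 0;27 -27 20 0 0;27 -27 0 0 0")

```text
time_s: 1.82
tool_pos: [0.5169, -0.0286, 0.2265]
tool_rot: [-179.9, 0.3, 13.8]
force: [-1.0, -0.5, -0.1]
grip_width: 0.0866
grasp_force: 0.0
```

Run:
```python
from h import *
cams.read_camera("top");cams.read_camera("top")
import pickle
o=telemetry.get_obs();i=cams.read_camera("wrist");cv2.imwrite("pics/wc.png",i);pickle.dump(o,open("wc.pkl","wb"))
print(o["time_s"],o["tool_pos"],o["tool_rot"],o["joint_velocities"].round(2))
```

```text
1.9167 [ 0.52008286 -0.02226965  0.22948375] [-1.79725758e+02 -4.93990100e-02  1.44631569e+01] [ 2.73 -2.22  4.77  0.4   1.52  1.93  4.41]
```

View pics/wc.png

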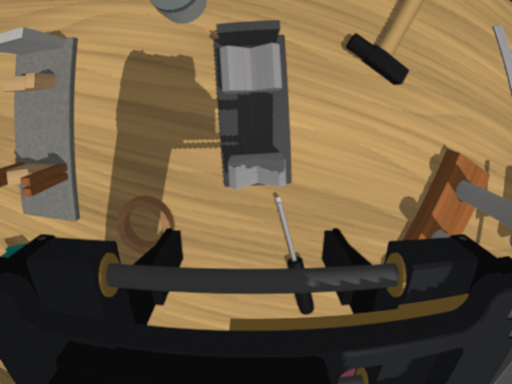

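The wrist view shows the cradle upright at columns 218-290, rows 22-187, with the end plate at the top and the screwdriver tip at (278,197). Next I'll look at the jig.

Call:
arm_command(series="0 -37 0 0 0;0 -37 0 0 0;0 -37 0 0 0;0 -37 0 0 0;0 -37 0 0 0;0 -37 0 0 0;0 -37 0 0 0;0 -30 0 0 0;0 0 0 0 0;0 0 0 0 0;0 0 0 0 0")

```text
time_s: 2.88
tool_pos: [0.4504, 0.249, 0.2302]
tool_rot: [179.9, 0.0, 13.8]
force: [1.3, -0.4, 0.0]
grip_width: 0.087
grasp_force: 0.0
```

Run:
```python
from h import *
import pickle
o=telemetry.get_obs();i=cams.read_camera("wrist");cv2.imwrite("pics/wj.png",i);pickle.dump(o,open("wj.pkl","wb"))
print(o["time_s"],o["tool_pos"],o["tool_rot"],o["joint_velocities"].round(2))
a=cv2.imread("pics/wc.png")[15:195,205:305]
ox=150; b=i[0:230,150:400]
A=cv2.resize(a,None,fx=3,fy=3,interpolation=cv2.INTER_CUBIC)
B=cv2.resize(b,None,fx=2,fy=2,interpolation=cv2.INTER_CUBIC)
C=np.zeros((540,800,3),np.uint8);C[:540,:300]=A;C[:460,300:800]=B;cv2.imwrite("pics/both.png",C)
```

```text
2.8833 [0.45038544 0.24898994 0.23023422] [1.79915763e+02 9.53064593e-03 1.37502535e+01] [ 0.98 -0.05  0.95  0.05 -0.07  0.   -0.26]
```

View pics/both.png

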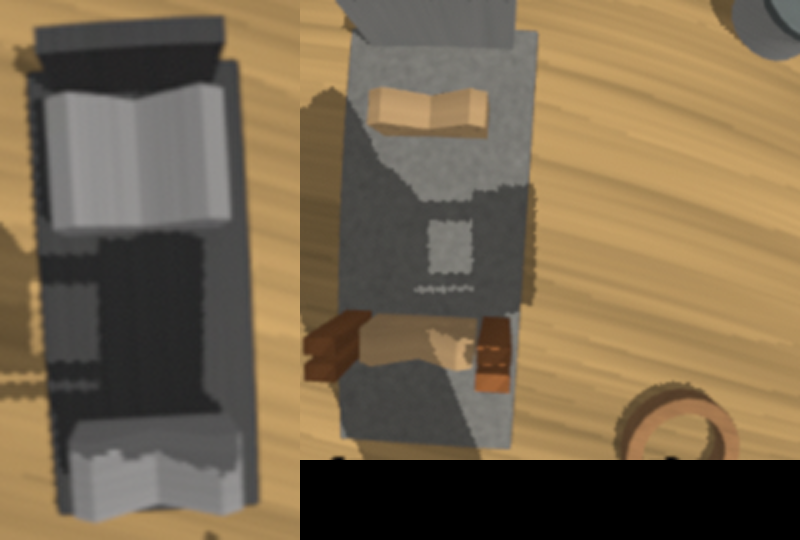

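The crops show the cradle's base corners, blocks and end plate on the left, and the jig's base corners, bearers and posts on the right. I'll fit their poses from these points.

```bash
cat > fit.py <<'E'
from h import *
import pickle
from scipy.optimize import least_squares
def fit(P,obs):
    W=np.array([onz("wrist",p,l[2],obs)[:2] for p,l in P]);L=np.array([l[:2] for p,l in P])
    def f(a):
        c,s=np.cos(a[2]),np.sin(a[2]);return ((L@np.array([[c,s],[-s,c]])+a[:2])-W)
    r=least_squares(lambda a:f(a).ravel(),[.5,.1,.2],loss='soft_l1',f_scale=.003)
    print(r.x[:2].round(4),np.degrees(r.x[2]).round(2));print((f(r.x)*1000).round(1).tolist());return r.x
wc=lambda u,v:(205+u/3-.33,15+v/3-.33); wj=lambda u,v:(150+(u-300)/2-.25,v/2-.25)
fit([(wc(58,515),(-.092,.045,.012)),(wc(258,503),(-.092,-.045,.012)),(wc(238,62),(.104,-.045,.012)),(wc(26,65),(.104,.045,.012)),
 (wc(136,97),(.08,0,.045)),(wc(157,500),(-.08,0,.045)),(wc(95,520),(-.08,.0325,.069)),(wc(240,512),(-.08,-.0325,.069)),
 (wc(225,86),(.08,-.0325,.069)),(wc(48,93),(.08,.0325,.069)),(wc(231,218),(.03,-.0325,.069)),(wc(53,230),(.03,.0325,.069))],pickle.load(open("wc.pkl","rb")))
fit([(wj(342,438),(-.135,.06,.015)),(wj(511,448),(-.135,-.06,.015)),(wj(538,31),(.145,-.06,.015)),
 (wj(375,88),(.09,.0325,.074)),(wj(488,90),(.09,-.0325,.074)),(wj(368,124),(.07,.0325,.074)),(wj(487,126),(.07,-.0325,.074)),(wj(430,97),(.09,0,.05))],pickle.load(open("wj.pkl","rb")))
# stand top corners from the wrist cradle view are far off; tube tops from top view
im=cv2.imread("pics/top0.png")
g=lambda n,px,z:onz(n,px,z).round(4)
print("tube",g("top",(115+735/2.6-.3,98+193/2.6-.3),.23))
# top-view check of base corners
tc=lambda u,v:(115+u/2.6-.3,98+v/2.6-.3)
for u,v,z in[(367,224,.012),(440,200,.012),(65,343,.015),(171,324,.015),(131,82,.015)]: print(g("top",tc(u,v),z)[:2])
E
python3 fit.py
```

```text
[ 0.5913 -0.0061] 17.61
[[-0.6, 0.4], [-0.8, -1.4], [3.0, -0.5], [-1.2, -0.5], [-0.4, 0.0], [-0.9, -0.7], [-3.2, 7.9], [-0.2, -2.2], [1.9, -0.0], [0.3, 1.7], [1.0, -0.9], [1.3, 0.9]]
[0.5004 0.3073] 10.21
[[-2.0, 0.5], [-2.3, -1.8], [1.1, -1.6], [-0.2, 4.2], [0.7, -0.5], [0.5, 1.8], [0.4, 0.2], [1.1, -1.4]]
tube [ 0.4986 -0.3225  0.23  ]
[0.4897 0.0085]
[ 0.5164 -0.0727]
[0.3585 0.3414]
[0.3792 0.2247]
[0.6489 0.2717]
```

Call:
arm_command(series="0 0 -20 -0.067 0;-8.5 37.3 -14 0 0;-8.5 37.3 -14 0 0;-8.5 37.3 -14 0 0;-8.5 37.3 -8 0 0;-8.5 37.3 0 0 0;-8.5 37.3 0 0 0;-8.5 37.3 0 0 0;-8.5 37.3 0 0 0;-8.5 37.3 0 0 0;-8.5 37.3 0 0 0;-8.5 37.3 0 0 0;-8.5 37.3 0 0 0;-8.5 37.3 0 0 0;-8.5 37.3 0 0 0;-8.5 37.3 0 0 0;0 0 0 0 0;0 0 0 0 0;0 0 0 0 0")

```text
time_s: 4.52
tool_pos: [0.4973, -0.3219, 0.3001]
tool_rot: [-179.9, 0.0, 17.5]
force: [-0.2, 0.6, 0.1]
grip_width: 0.0867
grasp_force: 0.0
```

Run:
```python
from h import *
o=telemetry.get_obs();i=cams.read_camera("wrist")
print(o["time_s"],o["tool_pos"],o["tool_rot"],o["qpos"].round(1))
for p in [(.498,-.3225,.23),(.498,-.3225,.04)]: 
    u=proj("wrist",np.array(p),o);print(u); cv2.circle(i,(int(u[0]),int(u[1])),3,(0,0,255),1)
cv2.imwrite("pics/ws.png",i)
```

```text
4.5167 [ 0.49732735 -0.32189085  0.30005394] [-1.79936447e+02  1.67676258e-02  1.75462191e+01] [ 52.7  11.6 -26.3  83.8   5.1  85.8 -46. ]
(np.float64(251.76471346746536), np.float64(207.59189078754005))
(np.float64(252.09027519298394), np.float64(164.11796210818756))
```

View pics/ws.png

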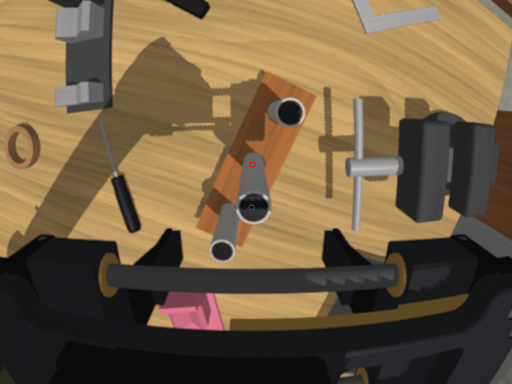

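The long tube's top is at (254,207), within 2 px of the prediction, and sits between the fingers. I'll lower and grip.

Call:
arm_command(series="0 1 30 0 0;0 1 35 0 0;0 0 30 0 0;0 0 15 0 0;0 0 0 0 0;0 0 0 0 255;0 0 0 0 255;0 0 0 0 255;0 0 0 0 255;0 0 0 0 255;0 0 0 0 255;0 0 0 0 255;0 0 0 0 255", squeeze=15)

```text
time_s: 5.65
tool_pos: [0.499, -0.323, 0.1905]
tool_rot: [180.0, -0.0, 17.7]
force: [-0.1, -0.4, -1.0]
grip_width: 0.0416
grasp_force: 0.0
```

Call:
arm_command(series="0 0 0 0 255;0 0 0 0 255;0 0 -5 0 255;0 0 -10 0 255;0 0 -20 0 255;0 0 -25 0 255;0 0 -25 0 255;0 0 -20 0 255;0 0 -15 0 255;0 0 -10 0 255;0 0 0 0 255;0 0 0 0 255")

```text
time_s: 6.65
tool_pos: [0.499, -0.3229, 0.3206]
tool_rot: [180.0, -0.0, 17.7]
force: [0.2, -0.5, -1.9]
grip_width: 0.0297
grasp_force: 15.0
```

The tube is held, with the force reading showing its 1.4 N weight. Next I'll carry it over the cradle.

Call:
arm_command(series="5 -5.4 0 0 255;12 -12.9 0 0 255;20 -21.5 0 0 255;20 -21.5 0 0 255;20 -21.5 0 0 255;20 -21.5 0 0 255;20 -21.5 0 0 255;20 -21.5 0 0 255;20 -21.5 0 0 255;20 -21.5 0 0 255;20 -21.5 0 0 255;20 -21.5 0 0 255;20 -21.5 0 0 255;12 -12.9 0 0 255;5 -5.4 0 0 255;0 0 10 0 255;0 0 20 0 255;0 0 15 0 255;0 0 5 0 255;0 0 0 0 255")

```text
time_s: 8.32
tool_pos: [0.6565, 0.012, 0.2677]
tool_rot: [-180.0, 0.3, 17.6]
force: [0.1, 0.2, -0.5]
grip_width: 0.0296
grasp_force: 15.0
```

Run:
```python
from h import *
o=telemetry.get_obs();i=cams.read_camera("wrist");s=cams.read_camera("scene");t=cams.read_camera("top")
print(o["time_s"],o["tool_pos"],o["tool_rot"],o["force"],o["grasp_force"],o["joint_velocities"].round(2))
M=rot([0,0,17.6]);c=np.array([.5913,-.0061,0])
for n,im in(("wrist",i),("scene",s)):
  for l in [(.08,0,.045),(.03,0,.045),(-.05,0,.045),(-.08,0,.045),(.09,.032,.09),(.09,-.032,.09)]:
    u=proj(n,c+M@np.array(l),o); cv2.circle(im,(int(round(u[0])),int(round(u[1]))),1,(0,0,255),-1)
A=cv2.resize(i[0:200,180:330],None,fx=2.6,fy=2.6,interpolation=cv2.INTER_CUBIC)
B=cv2.resize(s[120:290,170:300],None,fx=3,fy=3,interpolation=cv2.INTER_CUBIC)
C=np.zeros((520,790,3),np.uint8);C[:A.shape[0],:390]=A;C[:510,400:790]=B;cv2.imwrite("pics/pre.png",C)
```

```text
8.3167 [0.65645395 0.01203856 0.26770488] [-179.99705439    0.27415473   17.55087072] [ 0.07983125  0.15545796 -0.50642465] 14.99904036289081 [-0.32 -0.92 -0.68 -3.14 -0.28  0.9   0.07]
```

View pics/pre.png

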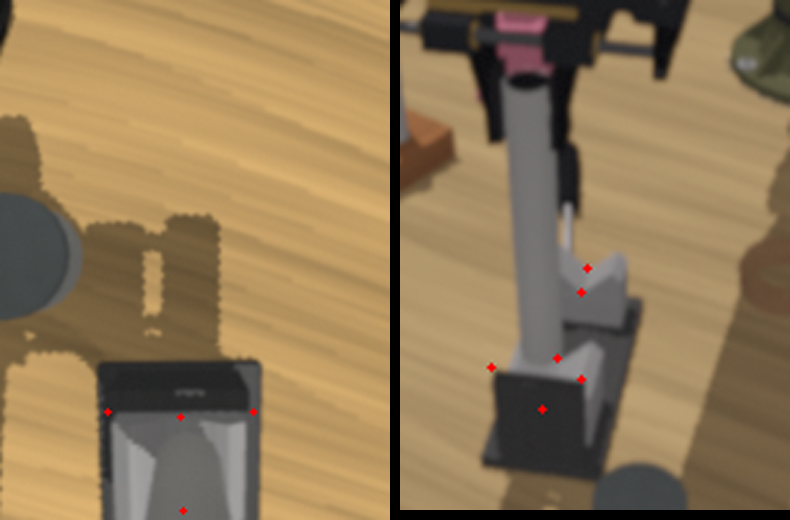

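The tube hangs over the far groove, and the projected cradle points agree within about 2 mm. I'll lower the foot into the groove.

Call:
arm_command(series="1 -2 5 0 255;0 0 8 0 255;0 0 6 0 255;0 0 3 0 255;0 0 2 0 255;0 0 1.5 0 255;0 0 1 0 255;0 0 1 0 255;0 0 0 0 255;0 0 0 0 255", squeeze=10)

```text
time_s: 9.3
tool_pos: [0.6583, 0.0166, 0.243]
tool_rot: [180.0, -0.0, 17.7]
force: [-0.7, -0.1, -0.6]
grip_width: 0.0295
grasp_force: 10.0
```

Call:
arm_command(series="0 0 1 0 255;0 0 1 0 255;0 0 1 0 255;0 0 0 0 255;0 0 0 0 255;0 0 0 0 255")

```text
time_s: 9.8
tool_pos: [0.6583, 0.0168, 0.2399]
tool_rot: [-180.0, -0.0, 17.7]
force: [0.1, -0.1, -0.6]
grip_width: 0.0299
grasp_force: 10.0
```

Call:
arm_command(series="0 0 1 0 255;0 0 1 0 255;0 0 0 0 255;0 0 0 0 255;0 0 0 0 255")

```text
time_s: 10.22
tool_pos: [0.6587, 0.017, 0.2391]
tool_rot: [180.0, -0.1, 17.7]
force: [-0.3, 0.5, 5.9]
grip_width: 0.0294
grasp_force: 10.0
```

Run:
```python
import numpy as np
th=np.radians(np.r_[0:37]*2.5);s=np.sin(th)
x=71+8*s-199*s; z=45+15*np.sqrt(1+s*s)+199*np.cos(th)+np.interp(np.degrees(th),[0,30,75,90],[-2,-1.5,0,1])
dx=np.diff(x.round(1)).round(1);dz=np.diff(z.round(1)).round(1)
for k in range(0,36,12): print(";".join(f"{a:g} 0 {-b:g} 0 255" for a,b in zip(dx[k:k+12],dz[k:k+12])))
print(x[[12,24,36]],z[[12,24,36]]-19)
```

```text
-8.3 0 0.1 0 255;-8.3 0 0.5 0 255;-8.3 0 0.9 0 255;-8.3 0 1.1 0 255;-8.1 0 1.6 0 255;-8.1 0 1.8 0 255;-8 0 2.3 0 255;-7.9 0 2.5 0 255;-7.8 0 2.9 0 255;-7.6 0 3.2 0 255;-7.5 0 3.6 0 255;-7.3 0 3.9 0 255
-7.1 0 4.2 0 255;-7 0 4.4 0 255;-6.7 0 4.8 0 255;-6.5 0 5.1 0 255;-6.2 0 5.4 0 255;-6.1 0 5.6 0 255;-5.7 0 5.9 0 255;-5.5 0 6.2 0 255;-5.2 0 6.5 0 255;-5 0 6.6 0 255;-4.6 0 6.9 0 255;-4.3 0 7.2 0 255
-4 0 7.3 0 255;-3.7 0 7.5 0 255;-3.4 0 7.7 0 255;-3 0 7.8 0 255;-2.7 0 8 0 255;-2.3 0 8.1 0 255;-2 0 8.2 0 255;-1.6 0 8.3 0 255;-1.3 0 8.3 0 255;-0.9 0 8.4 0 255;-0.5 0 8.5 0 255;-0.2 0 8.5 0 255
[ -24.5         -94.41085212 -120.        ] [213.60956518 144.84313483  48.21320344]
```

Call:
arm_command(series="-8.3 0 0.1 0 255;-8.3 0 0.5 0 255;-8.3 0 0.9 0 255;-8.3 0 1.1 0 255;-8.1 0 1.6 0 255;-8.1 0 1.8 0 255;-8 0 2.3 0 255;-7.9 0 2.5 0 255;-7.8 0 2.9 0 255;-7.6 0 3.2 0 255;-7.5 0 3.6 0 255;-7.3 0 3.9 0 255;0 0 0 0 255;0 0 0 0 255", squeeze=8)

```text
time_s: 11.38
tool_pos: [0.5666, -0.0129, 0.213]
tool_rot: [180.0, 0.1, 17.7]
force: [-1.4, 0.4, 2.1]
grip_width: 0.0298
grasp_force: 8.0
```

Run:
```python
from h import *
o=telemetry.get_obs();s=cams.read_camera("scene")
print(o["time_s"],o["tool_pos"],o["force"])
cv2.imwrite("pics/mid.png",cv2.resize(s[100:290,150:320],None,fx=3,fy=3,interpolation=cv2.INTER_CUBIC))
```

```text
11.3833 [ 0.56655474 -0.0128662   0.21297469] [-1.35908924  0.36427138  2.06091216]
```

View pics/mid.png

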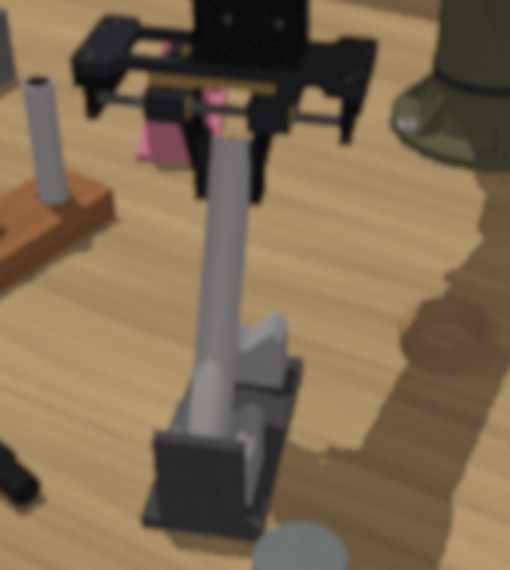

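The tube is leaning as planned and its foot is held in the far groove by the end plate. I'll continue the arc.

Call:
arm_command(series="-7.1 0 4.2 0 255;-7 0 4.4 0 255;-6.7 0 4.8 0 255;-6.5 0 5.1 0 255;-6.2 0 5.4 0 255;-6.1 0 5.6 0 255;-5.7 0 5.9 0 255;-5.5 0 6.2 0 255;-5.2 0 6.5 0 255;-5 0 6.6 0 255;-4.6 0 6.9 0 255;-4.3 0 7.2 0 255;0 0 0 0 255")

```text
time_s: 12.52
tool_pos: [0.4991, -0.0339, 0.1428]
tool_rot: [-179.9, 0.1, 17.7]
force: [-0.7, -1.0, 0.2]
grip_width: 0.0295
grasp_force: 8.0
```

Call:
arm_command(series="-4 0 7.3 0 255;-3.7 0 7.5 0 255;-3.4 0 7.7 0 255;-3 0 7.8 0 255;-2.7 0 8 0 255;-2.3 0 8.1 0 255;-2 0 8.2 0 255;-1.6 0 8.3 0 255;-1.3 0 8.3 0 255;0 0 0 0 255;0 0 0 0 255")

```text
time_s: 13.43
tool_pos: [0.4775, -0.0409, 0.0729]
tool_rot: [-180.0, 0.0, 17.7]
force: [-0.7, 0.3, -1.2]
grip_width: 0.0296
grasp_force: 8.0
```

Call:
arm_command(series="-0.9 0 8 0 255;-0.5 0 7 0 255;-0.2 0 5 0 255;0 0 3 0 255;0 0 0 0 255;0 0 0 0 255;0 0 0 0 255")

```text
time_s: 14.02
tool_pos: [0.476, -0.0414, 0.0504]
tool_rot: [-180.0, 0.0, 17.7]
force: [-1.4, -0.1, 0.6]
grip_width: 0.0297
grasp_force: 8.0
```

Run:
```python
from h import *
o=telemetry.get_obs();s=cams.read_camera("scene");w=cams.read_camera("wrist")
print(o["time_s"],o["tool_pos"],o["force"])
A=cv2.resize(s[110:290,170:300],None,fx=2.9,fy=2.9,interpolation=cv2.INTER_CUBIC)
B=cv2.resize(w[0:260,160:340],None,fx=2,fy=2,interpolation=cv2.INTER_CUBIC)
C=np.zeros((525,740,3),np.uint8);C[:A.shape[0],:A.shape[1]]=A;C[:520,380:740]=B;cv2.imwrite("pics/laid.png",C)
```

```text
14.0167 [ 0.4760013  -0.04137282  0.05040439] [-1.39746424 -0.07042283  0.5729983 ]
```

View pics/laid.png

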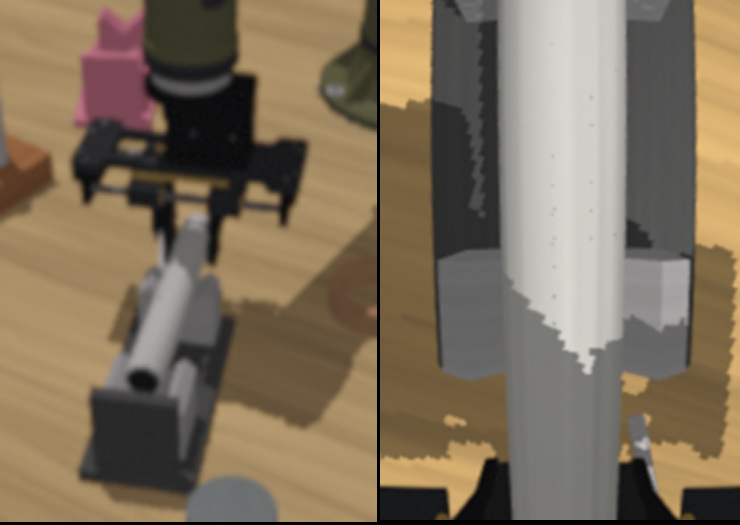

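The tube lies almost level in both V-blocks, with its end at (143,380) just inside the plate. I'll settle it the last 2 mm and release.

Call:
arm_command(series="0 0 1.5 0 255;0 0 1 0 255;0 0 0 0 255;0 0 0 0 255;0 0 0 0 120;0 0 0 0 80;0 0 0 0 80;0 0 0 0 80;0 0 0 0 80;0 0 0 0 80;0 0 0 0 80;0 0 0 0 80", squeeze=8)

```text
time_s: 15.12
tool_pos: [0.4763, -0.0414, 0.048]
tool_rot: [180.0, -0.0, 17.7]
force: [-0.3, -0.1, 0.1]
grip_width: 0.0595
grasp_force: 0.0
```

Run:
```python
from h import *
o=telemetry.get_obs();s=cams.read_camera("scene");t=cams.read_camera("top")
print(o["time_s"],o["tool_pos"],o["force"],o["grip_width"],o["grasp_force"])
M=rot([0,0,17.6]);c=np.array([.5913,-.0061,0])
p=onz("scene",(219.3,241),.066);print(M.T@(p-c))
A=cv2.resize(s[170:260,190:260],None,fx=6,fy=6,interpolation=cv2.INTER_CUBIC)
B=cv2.resize(t[100:200,225:305],None,fx=4.5,fy=4.5,interpolation=cv2.INTER_CUBIC)
C=np.zeros((540,780,3),np.uint8);C[:540,:420]=A;C[:450,420:780]=B;cv2.imwrite("pics/rel.png",C)
```

```text
15.1167 [ 0.47633204 -0.04144628  0.04795935] [-0.31700035 -0.07650387  0.14165744] 0.05946197734840824 0.0
[ 0.05655231 -0.00019569  0.066     ]
```

View pics/rel.png

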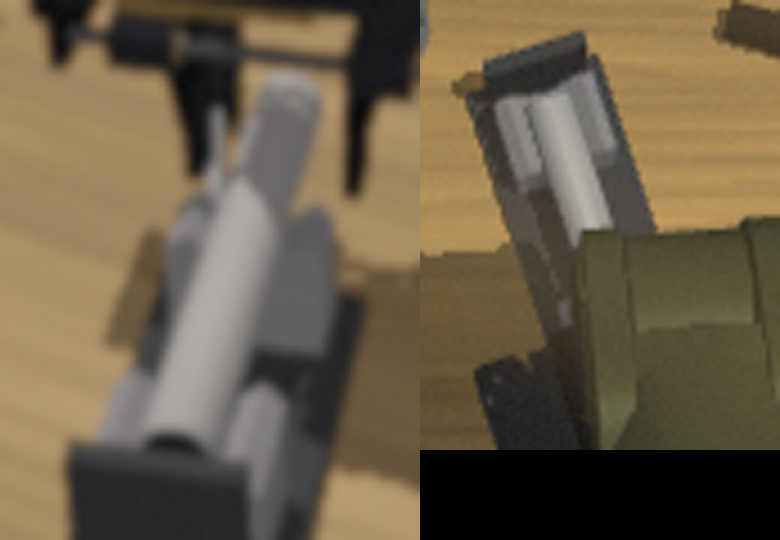

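The tube now lies free in both blocks; its end in the top crop is at (550,97), a little short of the end plate. I'll compute where that puts its middle.

Run:
```python
from h import *
M=rot([0,0,17.6]);c=np.array([.5913,-.0061,0])
for n,p,z in(("top",(253.3,121.2),.08),("scene",(218.9,241.3),.081),("scene",(190+290/6,170+80/6),.081)):
    print(n,M.T@(onz(n,p,z)-c))
```

```text
top [0.06844213 0.00104074 0.08      ]
scene [0.07215775 0.0032009  0.081     ]
scene [-0.14230694  0.00303056  0.081     ]
```

The middle is at about x = -38 mm, inside the limit but close to it, so I'll regrip and slide the tube 12 mm towards the plate.

Call:
arm_command(series="0 0 0 0 255;0 0 0 0 255;0 0 0 0 255;0 0 0 0 255;0 0 0 0 255;0 0 0 0 255;0 0 0 0 255;3 0 0 0 255;3 0 0 0 255;3 0 0 0 255;3 0 0 0 255;0 0 0 0 255;0 0 0 0 255;0 0 0 0 80;0 0 0 0 80;0 0 0 0 80;0 0 0 0 80;0 0 0 0 80;0 0 0 0 80;0 0 0 0 80", squeeze=6)

```text
time_s: 16.88
tool_pos: [0.4878, -0.0379, 0.048]
tool_rot: [180.0, -0.0, 17.7]
force: [0.4, 0.2, 0.7]
grip_width: 0.059
grasp_force: 0.0
```

Run:
```python
from h import *
o=telemetry.get_obs();t=cams.read_camera("top")
print(o["time_s"],o["tool_pos"],o["force"],o["grip_width"],o["grasp_force"])
M=rot([0,0,17.6]);c=np.array([.5913,-.0061,0])
g=cv2.cvtColor(t,cv2.COLOR_BGR2GRAY)
g0=cv2.cvtColor(cv2.imread("pics/top0.png"),cv2.COLOR_BGR2GRAY)
for x in np.arange(.04,.1,.004):
    u=proj("top",c+M@np.array([x,0,.081])); print(round(x,3),int(cv2.getRectSubPix(g,(1,1),u)[0,0]),int(cv2.getRectSubPix(g0,(1,1),u)[0,0]))
```

```text
16.8833 [ 0.48778721 -0.03787188  0.04801256] [0.39466507 0.22561213 0.69100327] 0.05896717073189195 0.0
0.04 176 112
0.044 176 113
0.048 175 109
0.052 173 112
0.056 174 111
0.06 171 111
0.064 171 111
0.068 171 112
0.072 169 82
0.076 169 46
0.08 155 41
0.084 66 42
0.088 42 41
0.092 57 52
0.096 68 64
```

Call:
arm_command(series="0 0 -15 0 0;0 0 -25 0 0;0 0 -22 0 0;18 0 0 0 0;27 1 0 0 0;27 0 0 0 0;18 0 0 0 0;0 0 0 0 0;0 0 20 0 0;0 0 22 0 0;0 0 15 0 0;0 0 4 0 0;0 0 0 0 255;0 0 0 0 255;0 0 0 0 255;0 0 0 0 255;0 0 0 0 255;0 0 0 0 255;0 0 0 0 255", squeeze=20)

```text
time_s: 18.52
tool_pos: [0.5741, -0.0114, 0.0494]
tool_rot: [180.0, -0.0, 17.7]
force: [-0.3, 0.5, -0.4]
grip_width: 0.0482
grasp_force: 0.0
```

Call:
arm_command(series="0 0 0 0 255;0 0 0 0 255;0 0 0 0 255;0 0 0 0 255")

```text
time_s: 18.85
tool_pos: [0.5733, -0.0099, 0.049]
tool_rot: [-179.9, 0.0, 17.7]
force: [-1.7, 3.7, 0.8]
grip_width: 0.0294
grasp_force: 20.0
```

Call:
arm_command(series="0 0 -5 0 255;0 0 -15 0 255;0 0 -25 0 255;0 0 -25 0 255;0 0 -15 0 255;1 -10 -5 0 255;2 -20 0 0 255;2.5 -26.5 0 0 255;2.5 -26.5 0 0 255;2.5 -26.5 0 0 255;2.5 -26.5 0 0 255;2.5 -26.5 0 0 255;2.5 -26.5 0 0 255;2.5 -26.5 0 0 255;2.5 -26.5 0 0 255;2.5 -26.5 0 0 255;2.5 -25 0 0 255;2 -20 0 0 255;1 -10 0 0 255;0 0 0 0 255")

```text
time_s: 20.52
tool_pos: [0.503, 0.3092, 0.1384]
tool_rot: [-179.9, 0.1, 18.0]
force: [-0.2, -0.3, -0.2]
grip_width: 0.0297
grasp_force: 20.0
```

Call:
arm_command(series="0 0 0 0.05 255;0 0 0 0.05 255;0 0 0 0.031 255;0 0 0 0 255;0 0 0 0 255;0 0 0 0 255")

```text
time_s: 21.02
tool_pos: [0.5054, 0.3051, 0.1387]
tool_rot: [180.0, 0.0, 10.2]
force: [0.0, -0.0, -0.8]
grip_width: 0.0293
grasp_force: 20.0
```

Run:
```python
from h import *
o=telemetry.get_obs();t=cams.read_camera("top");s=cams.read_camera("scene")
cv2.imwrite("pics/jt.png",t);cv2.imwrite("pics/js.png",s)
print(o["time_s"],o["tool_pos"],o["tool_rot"],o["force"],o["grip_width"],o["grasp_force"])
M=rot([0,0,10.2]);c=np.array([.5005,.3073,0]);print("tcp in jig",M.T@(o["tool_pos"]-c))
# tube: intensity along its axis and across, at z=top of the tube
g=cv2.cvtColor(t,cv2.COLOR_BGR2GRAY);z=o["tool_pos"][2]+.019+.015
A=rot([0,0,o["tool_rot"][2]]);q=o["tool_pos"]*[1,1,0]
print("along",[(round(x*1000),int(cv2.getRectSubPix(g,(1,1),proj("top",q+A@np.array([x,0,z])))[0,0])) for x in np.arange(.07,.14,.003)])
for x in(.06,.085): print("across",[(round(y*1000),int(cv2.getRectSubPix(g,(1,1),proj("top",q+A@np.array([x,y,z-.01])))[0,0])) for y in np.arange(-.024,.025,.003)])
```

```text
21.0167 [0.50537739 0.30505863 0.13871297] [1.79951355e+02 1.53210308e-02 1.01530200e+01] [ 0.00359574 -0.02819158 -0.8490054 ] 0.029337468801310652 19.998259842395782
tcp in jig [ 0.0044034  -0.00306966  0.13871297]
along [(70, 169), (73, 169), (76, 168), (79, 168), (82, 168), (85, 167), (88, 165), (91, 166), (94, 166), (97, 168), (100, 128), (103, 101), (106, 103), (109, 142), (112, 164), (115, 167), (118, 168), (121, 146), (124, 144), (127, 143), (130, 140), (133, 141), (136, 140), (139, 142)]
across [(-24, 124), (-21, 126), (-18, 114), (-15, 130), (-12, 154), (-9, 163), (-6, 174), (-3, 178), (0, 176), (3, 170), (6, 161), (9, 147), (12, 110), (15, 64), (18, 47), (21, 64), (24, 60)]
across [(-24, 112), (-21, 113), (-18, 76), (-15, 131), (-12, 149), (-9, 161), (-6, 169), (-3, 174), (0, 172), (3, 166), (6, 157), (9, 143), (12, 119), (15, 112), (18, 111), (21, 117), (24, 129)]
```

Call:
arm_command(series="0 -3 5 0 255;0 0 12 0 255;0 0 18 0 255;0 0 18 0 255;0 0 12 0 255;0 0 6 0 255;0 0 4 0 255;0 0 3 0 255;0 0 0 0 255;0 0 0 0 255")

```text
time_s: 21.95
tool_pos: [0.5049, 0.3095, 0.0615]
tool_rot: [-180.0, -0.1, 10.2]
force: [-0.2, 0.4, -0.7]
grip_width: 0.0292
grasp_force: 20.0
```

Call:
arm_command(series="0 0 1.5 0 255;0 0 1.5 0 255;0 0 1 0 255;0 0 1 0 255;0 0 0 0 255;0 0 0 0 255")

```text
time_s: 22.45
tool_pos: [0.5044, 0.3091, 0.0559]
tool_rot: [180.0, 0.0, 10.2]
force: [0.4, 0.3, -1.6]
grip_width: 0.0295
grasp_force: 20.0
```

Call:
arm_command(series="0 0 1 0 255;0 0 1 0 255;0 0 0 0 255;0 0 0 0 255;0 0 0 0 255")

```text
time_s: 22.87
tool_pos: [0.5047, 0.3101, 0.0545]
tool_rot: [-179.9, -0.1, 10.2]
force: [-0.4, 2.4, 1.8]
grip_width: 0.0297
grasp_force: 20.0
```

Call:
arm_command(series="0 -1 0.5 0 255;0 0 0.5 0 255;0 0 0 0 255;0 0 0 0 255")

```text
time_s: 23.2
tool_pos: [0.5046, 0.3105, 0.0539]
tool_rot: [180.0, -0.1, 10.2]
force: [-0.7, 0.7, 7.0]
grip_width: 0.0296
grasp_force: 20.0
```

Call:
arm_command(series="0 0 0 0 140;0 0 0 0 100;0 0 0 0 100;0 0 0 0 100;0 0 0 0 100;0 0 0 0 100;0 0 -15 0 100;0 0 -25 0 100;0 0 -25 0 100;0 0 -15 0 100;-15 0 0 0 255;-30 0 0 0 255;-30 0 0 0 255;-30 0 0 0 255;-30 0 0 0 255;-15 0 0 0 255;0 0 0 0 255;0 0 0 0 255;0 0 0 0 255")

```text
time_s: 24.78
tool_pos: [0.3578, 0.2837, 0.1333]
tool_rot: [-180.0, -0.1, 10.2]
force: [0.3, -0.1, -0.1]
grip_width: 0.0033
grasp_force: 0.0
```

```bash
cat > meas.py <<'E'
from h import *
o=telemetry.get_obs();t=cams.read_camera("top");w=cams.read_camera("wrist")
print(o["time_s"],o["tool_pos"],o["tool_rot"],o["force"],o["grip_width"])
M=rot([0,0,10.2]);c=np.array([.5005,.3073,0]);print("tcp in jig",M.T@(o["tool_pos"]-c))
for n,im in(("top",t),("wrist",w)):
  g=cv2.cvtColor(im,cv2.COLOR_BGR2GRAY)
  v=lambda *l:int(cv2.getRectSubPix(g,(1,1),proj(n,c+M@np.array(l),o))[0,0])
  print(n,"+end",[(round(x*1000),v(x,0,.086)) for x in np.arange(.08,.14,.003)])
  print("-end",[(round(x*1000),v(x,0,.086)) for x in np.arange(-.135,-.07,.003)])
  for x in(-.09,.03,.06,.1):print("across",x,[(round(y*1000),v(x,y,.076)) for y in np.arange(-.024,.025,.003)])
E
python3 meas.py
```

```text
24.7833 [0.357757   0.2836989  0.13332664] [-1.79990088e+02 -7.85187422e-02  1.01538463e+01] [ 0.33905435 -0.06440614 -0.10437486] 0.0032661845628031315
tcp in jig [-0.14466642  0.00204951  0.13332664]
top +end [(80, 168), (83, 168), (86, 166), (89, 167), (92, 166), (95, 166), (98, 166), (101, 165), (104, 137), (107, 115), (110, 112), (113, 100), (116, 97), (119, 96), (122, 97), (125, 96), (128, 96), (131, 95), (134, 97), (137, 130), (140, 161)]
-end [(-135, 31), (-132, 29), (-129, 30), (-126, 27), (-123, 29), (-120, 43), (-117, 49), (-114, 46), (-111, 71), (-108, 86), (-105, 82), (-102, 69), (-99, 72), (-96, 97), (-93, 102), (-90, 101), (-87, 102), (-84, 144), (-81, 169), (-78, 170), (-75, 170), (-72, 171)]
across -0.09 [(-24, 72), (-21, 85), (-18, 90), (-15, 90), (-12, 87), (-9, 93), (-6, 94), (-3, 96), (0, 98), (3, 102), (6, 101), (9, 100), (12, 97), (15, 84), (18, 70), (21, 67), (24, 67)]
across 0.03 [(-24, 110), (-21, 109), (-18, 110), (-15, 103), (-12, 131), (-9, 149), (-6, 158), (-3, 168), (0, 173), (3, 174), (6, 167), (9, 158), (12, 141), (15, 115), (18, 110), (21, 111), (24,
[... 1032 characters left out ...]
), (-3, 113), (0, 115), (3, 115), (6, 114), (9, 112), (12, 110), (15, 100), (18, 71), (21, 74), (24, 73)]
across 0.03 [(-24, 130), (-21, 128), (-18, 127), (-15, 123), (-12, 159), (-9, 182), (-6, 192), (-3, 200), (0, 211), (3, 201), (6, 185), (9, 174), (12, 148), (15, 115), (18, 74), (21, 74), (24, 121)]
across 0.06 [(-24, 131), (-21, 126), (-18, 127), (-15, 123), (-12, 164), (-9, 182), (-6, 192), (-3, 200), (0, 211), (3, 201), (6, 185), (9, 175), (12, 150), (15, 121), (18, 74), (21, 74), (24, 107)]
across 0.1 [(-24, 131), (-21, 124), (-18, 127), (-15, 125), (-12, 172), (-9, 182), (-6, 192), (-3, 202), (0, 211), (3, 201), (6, 186), (9, 176), (12, 153), (15, 128), (18, 74), (21, 74), (24, 79)]
```

The tube is seated about 26 mm short of home, spanning jig x -115 to +104. I'll lower the closed fingers behind its free end and push.

Call:
arm_command(series="0 0 15 0 255;0 0 25 0 255;0 0 25 0 255;0 0 14 0 255;0 0 0 0 255;4 0 0 0 255;4 0 0 0 255;4 0 0 0 255;3 0 0 0 255;3 0 0 0 255;3 0 0 0 255;3 0 0 0 255;3 0 0 0 255;3 0 0 0 255;3 0 0 0 255;2 0 0 0 255;2 0 0 0 255;1 0 0 0 255;0 0 0 0 255")

```text
time_s: 26.47
tool_pos: [0.3944, 0.2905, 0.0539]
tool_rot: [-180.0, -0.0, 10.2]
force: [-0.3, -0.1, 0.3]
grip_width: 0.0004
grasp_force: 0.1
```

Call:
arm_command(series="1.5 0 0 0 255;1.5 0 0 0 255;1 0 0 0 255;1 0 0 0 255;0 0 0 0 255;0 0 0 0 255")

```text
time_s: 26.97
tool_pos: [0.3994, 0.2912, 0.054]
tool_rot: [180.0, -0.0, 10.2]
force: [0.1, 0.2, 0.4]
grip_width: 0.0003
grasp_force: 0.0
```

```bash
python3 meas.py | sed -n 1,4p
```

```text
26.9667 [0.39936089 0.29121549 0.05399068] [ 1.79997966e+02 -3.06802738e-02  1.01796343e+01] [0.05431131 0.24355518 0.43629883] 0.0003023537806664979
tcp in jig [-0.10238899  0.00207989  0.05399068]
top +end [(80, 173), (83, 172), (86, 172), (89, 172), (92, 172), (95, 171), (98, 171), (101, 169), (104, 168), (107, 168), (110, 168), (113, 168), (116, 167), (119, 165), (122, 165), (125, 162), (128, 137), (131, 106), (134, 97), (137, 130), (140, 161)]
-end [(-135, 31), (-132, 33), (-129, 32), (-126, 29), (-123, 31), (-120, 32), (-117, 32), (-114, 33), (-111, 28), (-108, 27), (-105, 16), (-102, 21), (-99, 22), (-96, 21), (-93, 24), (-90, 28), (-87, 26), (-84, 22), (-81, 24), (-78, 25), (-75, 35), (-72, 28)]
```

Call:
arm_command(series="1 0 0 0 255;1 0 0 0 255;0.5 0 0 0 255;0.5 0 0 0 255;0 0 0 0 255;0 0 0 0 255")

```text
time_s: 27.57
tool_pos: [0.4006, 0.2915, 0.0537]
tool_rot: [179.9, 0.2, 10.2]
force: [-5.5, -1.7, 3.2]
grip_width: 0.0004
grasp_force: 2.6
```

The push force has risen to about 6 N and the advance has stopped, so the tube is against the stop. I'll back off, clear, and check.

Call:
arm_command(series="-5 0 0 0 255;-15 0 0 0 255;-20 0 0 0 255;-5 0 0 0 255;0 0 -20 0 255;0 0 -30 0 255;0 0 -30 0 255;0 0 -15 0 255;0 0 0 0 255;0 0 0 0 255;0 0 0 0 255")

```text
time_s: 28.48
tool_pos: [0.3577, 0.2833, 0.1482]
tool_rot: [180.0, 0.0, 10.2]
force: [-0.3, -0.4, 0.4]
grip_width: 0.0004
grasp_force: 0.0
```

```bash
python3 meas.py | sed -n '1,4p;7,8p;9,11p'
```

```text
28.4833 [0.35765221 0.28333266 0.14821475] [1.79963855e+02 2.05774691e-02 1.01727091e+01] [-0.2585718  -0.38775897  0.44166373] 0.00042601450289260793
tcp in jig [-0.14483442  0.00170762  0.14821475]
top +end [(80, 172), (83, 170), (86, 172), (89, 169), (92, 169), (95, 169), (98, 169), (101, 168), (104, 169), (107, 167), (110, 164), (113, 166), (116, 165), (119, 164), (122, 164), (125, 163), (128, 150), (131, 114), (134, 98), (137, 128), (140, 159)]
-end [(-135, 68), (-132, 60), (-129, 59), (-126, 67), (-123, 67), (-120, 58), (-117, 48), (-114, 47), (-111, 44), (-108, 49), (-105, 58), (-102, 67), (-99, 68), (-96, 74), (-93, 71), (-90, 78), (-87, 100), (-84, 132), (-81, 156), (-78, 166), (-75, 167), (-72, 169)]
across 0.06 [(-24, 94), (-21, 97), (-18, 97), (-15, 100), (-12, 126), (-9, 149), (-6, 159), (-3, 168), (0, 173), (3, 173), (6, 169), (9, 157), (12, 142), (15, 115), (18, 98), (21, 105), (24, 109)]
across 0.1 [(-24, 110), (-21, 110), (-18, 112), (-15, 105), (-12, 131), (-9, 149), (-6, 160), (-3, 167), (0, 171), (3, 169), (6, 163), (9, 153), (12, 137), (15, 110), (18, 108), (21, 105), (24, 109)]
wrist +end [(80, 212), (83, 212), (86, 212), (89, 212), (92, 211), (95, 211), (98, 211), (101, 211), (104, 211), (107, 211), (110, 211), (113, 211), (116, 211), (119, 211), (122, 211), (125, 211), (128, 211), (131, 211), (134, 211), (137, 211), (140, 211)]
-end [(-135, 157), (-132, 173), (-129, 178), (-126, 177), (-123, 173), (-120, 164), (-117, 138), (-114, 84), (-111, 84), (-108, 74), (-105, 110), (-102, 132), (-99, 132), (-96, 131), (-93, 133), (-90, 132), (-87, 114), (-84, 120), (-81, 196), (-78, 211), (-75, 211), (-72, 212)]
across -0.09 [(-24, 76), (-21, 76), (-18, 75), (-15, 73), (-12, 77), (-9, 83), (-6, 89), (-3, 110), (0, 120), (3, 120), (6, 111), (9, 116), (12, 120), (15, 76), (18, 71), (21, 73), (24, 72)]
```

The tube's far end is at about 130 mm, at the stop, and it lies on the notch line with the robot clear of it. I'll hand in the job.

```bash
python3 -c "
from cell import env
print(env.sign_off())"
```

```text
the job is handed in; nothing more can be done
None
```

The long tube lies in both jig notches and is pushed home against the stop; the arm is clear of it and the job was handed in at about 28.5 s, with no verdict returned.

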